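# Lock the compass cradle with the flat driver

### The job

Take the red-handled flat driver out of its wooden stand, set its blade down into the slot of the brass screw on the compass cradle and, keeping the blade in the slot all the way, turn the screw clockwise (seen from above) until it comes to its stop. Then hang the driver upright back in its stand and let go. Turn the brass screw only with the driver, not with the fingers, and leave the dark steel screw on the blue barometer block as it is.

Things in the scene. Friction and masses are not known exactly. Their poses are not given: they have to be found in the camera images.
- driver_grip (a point): Centre (half-way up) of the driver's red handle, where to grip it: 30 x 30 mm square, 64 mm tall, sides along the driver's x and y. z points up from blade to handle. The driver hangs upright, 0.15 to 0.23 kg. Below the handle a brass guard disc, 60 mm across, 6 mm thick (underside 38 mm below this point), then a 10 mm shank and the blade, its tip 103 mm below this point.
- driver_tip (a point): Middle of the driver's blade tip (lower end), same axes as driver_grip. The flat steel blade is 28 mm wide along x, 4 mm thick along y and 30 mm tall. A white stripe across the top of the handle runs along the blade width (x).
- stand_hole (a point): Centre of the round 42 mm hole in the fixed wooden driver stand, level with the top face (board 100 x 100 x 8 mm, top 85 mm above the table). z up. The driver hangs through it at any yaw with its guard flat on this face: blade tip 65 mm below this point, handle centre 38 mm above.
- brass_screw_slot (a point): Middle of the slot's floor (42 mm above the table) in the brass screw, head 52 mm across, on the fixed dark-wood cradle; a brass compass bowl 67 mm high stands 85 mm from it on the robot's side. Slot along x, open-ended, 10 mm wide, 14 mm deep, top 4 mm bevelled open to 18 mm. z up; turns with the screw. The blade has about 12 degrees of play each way. Seated: tip within a few mm of the floor.
- brass_screw (a joint): Turn of the brass screw, rad, growing clockwise seen from above: starts between 0 and 0.2, hard stop at 1.1, where the slot lines up with two red marks on the pale wood boss under the head. Held by friction of about 0.12 N m, stays where it is left.
- steel_screw (a joint): Turn of the like-shaped dark steel screw on the blue barometer block, rad; not to be turned.
There are look-alikes about, which are no part of the job. Leave any purple look-alike of the part that bears driver_grip alone.

How it is judged:
On the way, in this order (a step that is already met when the one before it is completed fails the run):
1. the driver's blade is down in the brass screw's slot before the screw has been turned (z of driver_tip in the frame of brass_screw_slot below 0.007 m and horizontal distance between driver_tip and brass_screw_slot below 0.012 m and value of joint brass_screw below 0.4 rad), for 0.1 s.
2. half-way through the turn (joint between 0.5 and 0.9) the blade is still in the slot (z of driver_tip in the frame of brass_screw_slot below 0.009 m and horizontal distance between driver_tip and brass_screw_slot below 0.014 m and value of joint brass_screw between 0.5 and 0.9 rad).
3. the screw is turned to its stop with the blade still in the slot (z of driver_tip in the frame of brass_screw_slot below 0.009 m and horizontal distance between driver_tip and brass_screw_slot below 0.014 m and value of joint brass_screw above 0.92 rad), for 0.1 s.
At the end, for the whole second after the job is handed in: The brass screw is within 0.2 rad (11 degrees) of its stop (joint above 0.9), and the driver hangs upright in its stand, released: handle centre within 14 mm of the hole's axis, 30 to 45 mm above the stand's top (38 mm is fully home), tilted less than 10 degrees (value of joint brass_screw above 0.9 rad and horizontal distance between driver_grip and stand_hole below 0.014 m and z of driver_grip in the frame of stand_hole between 0.03 and 0.045 m and angle between driver_grip's own z axis and vertical below 0.18 rad); the robot touches nothing.
It fails at once if the fingers push on the brass screw (contact force between the fingers and brass_screw above 1 N).
It fails at once if the dark steel screw is turned out of its starting range (value of joint steel_screw below 0.15 rad or value of joint steel_screw above 0.95 rad).
It also fails if it takes over 51 s, if anything falls off the work surface, if the arm or the gripper's body presses on something with over 40 N, if the wrist force passes 120 N, or if a joint passes its speed limit or range.

### The arm

A 6-joint arm with a two-finger parallel gripper is mounted at the origin on the work surface. World frame = base frame: x ahead of the robot, y to its left, z up, the work surface at z = 0. Lengths are in m, angles in rad, forces in N, time in s.
With the tool pointing down it reaches from about 0.375 to 0.9 m from the base axis. Payload 3.1 kg.
Tool frame: the origin (TCP) lies midway between the tips of the shut fingers; the grasp point (between the pads) lies 19 mm behind it; z points along the fingers, x is the direction in which the jaws open and shut, and the axes are right-handed (so a half turn about z gives the same grasp; the last joint's range is limited). The gripper opens to 85 mm and grips with 20 to 120 N. Pads are 22 mm wide; open, the fingers measure 114 mm over their backs; the gripper's body (76 mm by 85 mm) begins 54 mm behind the grasp point. The pads swing forward as they close: fully open they stand 13 mm farther back than shut.
Start: joints at [1.014, 0.527, 1.433, -0, 1.181, -0.178], TCP at [0.231, 0.581, 0.231] pointing down, gripper open.
Joint ranges: [-3.08, 3.08], [-0.75, 2.2], [0.22, 2.44], [-1.43, 4.57], [0, 2.65], [-2.85, 2.85]. Speed limits (rad/s): [2.79, 2.79, 3.14, 3.14, 3.14, 3.14].

### API

Orientations are given as a unit quaternion [x, y, z, w].
In Python, from station import * gives the robot as it stands.
- The arm moves only by the tool servo_tool, never from a script. Its argument "targets" is a list of rows, each a list of 6 numbers: the shift along the tool's x, y, z in mm, then the turn, a rotation vector about the tool's x, y, z in degrees. A call has 1 to 10 rows; each row is the pose to reach, as a shift and turn from the pose commanded when the call began, along the tool's axes at that moment; what a row does not reach only later rows make up. A row lasts 1/8 s, in which the tool goes at most 62.5 mm and 10.7 degrees, less where a joint would pass 70% of its speed; a pose out of reach is approached as far as the arm can. A call with a gripper value outside its range is refused whole. "gripper" is the finger opening in mm, from 0 to 85.4, set as the call begins (left out, the last holds). The fingers move at their own pace and stop on an object; "newtons" is the grip in N (left out, the last holds). Time passes only in rows, so rows that repeat a pose let the fingers close. It gives the time, the measured TCP pose, the force and the opening at its end, in the units of the state.
- sense(): the state, without advancing time (a new reading comes with each control period).
- snapshot(name): name is "side" or "top" or "wrist"; returns a dict with "color" (400x640x3 uint8, red, green, blue), "vfov" (degrees; the focal length in pixels is half the picture's height over the tangent of half this angle, whatever the lens; pixels are square), "cx", "cy" (the principal point, pixels), "D" ([k1, k2, p1, p2, k3] as OpenCV has them; the pictures are not rectified), "R" (3x3) and "t" (3): a world point X has camera coordinates R X + t. Camera axes: x right, y down, z forward; pixel columns grow to the right and rows downward; lengths in m; the calibration is good to about 2 mm. A picture is of the moment at which its call begins. There is no depth.
- sign_off(): hands the job in, once; it reports no verdict.
The state is a dict: "t": time; "q": joint angles; "qd": joint speeds; "tau": joint torques, N m; "tcp_pos": TCP position; "tool_rot": TCP orientation; "force": force on the tool from outside, world axes, zero at the start; "ft_torque": the same for the moment, N m; "finger_gap": opening from 0.0 (shut) to 1.0 (fully open).
Only numpy, scipy, OpenCV 4.12 (cv2) and the standard library are available. Lean on these libraries where they do the work, as an engineer would, in place of code of your own. Each camera call takes 0.05 s, during which the arm holds its last target. There are 200 camera calls.

## Working session

There is one attempt and no reset: what is moved stays moved. The work goes in short steps, Python scripts to look and compute and a tool call to move; the robot and the scene stay as the last step left them, time stands still between calls to the robot, and variables do not carry over. Pictures are saved under pics/ and viewed, about 8 in all and at most 12, crops included, and the job is handed in when it is done.

Besides the shell and the picture viewer there is one more tool, called after ">>>" in YAML: its name, and indented under it one key for each argument. servo_tool: Moves the arm, as the interface text tells. Its arguments: {"type":"object","properties":{"targets":{"type":"array","items":{"type":"array","items":{"type":"number"}}},"gripper":{"type":"number"},"newtons":{"type":"number"}},"required":["targets"]}

```bash
ls; mkdir -p pics; python3 - <<'E'
from station import *
import cv2,numpy as np
s=sense();print(s)
for n in("top","side"):
    d=snapshot(n);cv2.imwrite(f"pics/{n}0.png",d["color"][:,:,::-1])
    print(n,{k:v for k,v in d.items() if k!="color"})
E
```

```text
pics
{'t': 0.0, 'q': array([ 1.01348676e+00,  5.28493973e-01,  1.43391039e+00,  1.92532356e-05,
        1.18140608e+00, -1.78465487e-01]), 'qd': array([ 0.00038746, -0.00072927,  0.00139327,  0.00068481,  0.00036353,
        0.00046411]), 'tau': array([-7.40955820e-04, -4.42346048e+01, -1.78021914e+01, -2.23482384e-04,
        8.33877653e-03,  3.79624492e-07]), 'tcp_pos': array([0.23071345, 0.58008068, 0.23031397]), 'tool_rot': array([ 8.27602525e-01,  5.61313487e-01, -1.01725349e-03,  4.41505086e-04]), 'force': array([ 0.09741109, -0.43802365, -0.36646731]), 'ft_torque': array([-0.02574801,  0.02974061, -0.00576455]), 'finger_gap': 1.0028123184509812}
top {'vfov': 48.70903909056562, 'cx': 315.83462690622116, 'cy': 198.0133964314716, 'D': array([-0.11855844,  0.        ,  0.        ,  0.        ,  0.        ]), 'R': array([[ 0.01491593, -0.99924996, -0.03573551],
       [-0.99511121, -0.01134562, -0.09810686],
       [ 0.09762784,  0.03702417, -0.99453407]]), 't': array([0.02738489, 0.51045106, 0.87015537])}
side {'vfov': 49.29620402275195, 'cx': 315.2170620459669, 'cy': 203.0969871511248, 'D': array([-0.02617343,  0.        ,  0.        ,  0.        ,  0.        ]), 'R': array([[-0.98866923, -0.14930794, -0.01550127],
       [-0.07986175,  0.61061803, -0.78788814],
       [ 0.12710331, -0.7777228 , -0.61562326]]), 't': array([0.52897815, 0.11694703, 0.9936458 ])}
```

View pics/top0.png

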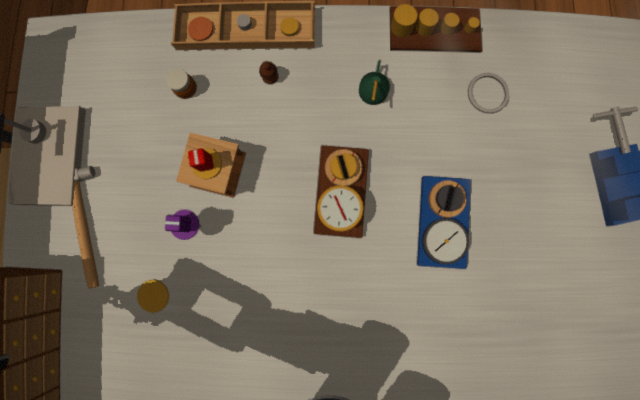

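View pics/side0.png

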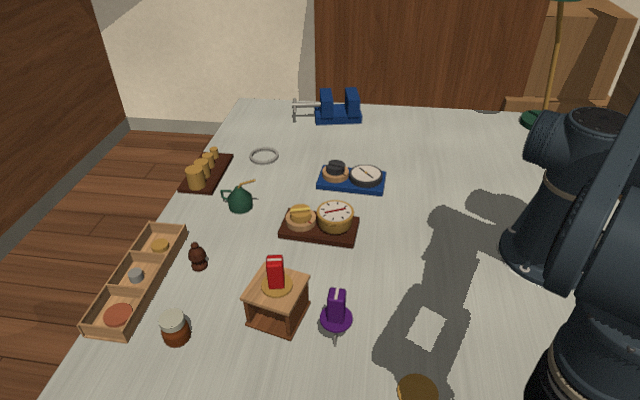

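The top view shows the red driver in the wooden stand at about (200,160). The purple look-alike stands at (180,224), the cradle with the brass screw at (343,167), and the blue block with the steel screw at (448,198). I'll enlarge the driver and screw in one crop and compute first positions.

```bash
cat > h.py <<'E'
from station import *
import cv2,numpy as np
from scipy.spatial.transform import Rotation as Ro
def K(d):
    f=d["color"].shape[0]/2/np.tan(np.radians(d["vfov"])/2)
    return np.array([[f,0,d["cx"]],[0,f,d["cy"]],[0,0,1]])
def ray(d,uv):
    p=cv2.undistortPoints(np.array(uv,float).reshape(-1,1,2),K(d),d["D"]).reshape(-1,2)
    return -d["R"].T@d["t"], np.c_[p,np.ones(len(p))]@d["R"]
def onz(d,uv,z):
    c,r=ray(d,uv); return c+r*((z-c[2])/r[:,2])[:,None]
def proj(d,X):
    return cv2.projectPoints(np.array(X,float).reshape(-1,1,3),cv2.Rodrigues(d["R"])[0],d["t"],K(d),d["D"])[0].reshape(-1,2)
def hsv(d): return cv2.cvtColor(d["color"],cv2.COLOR_RGB2HSV)
def tool():
    s=sense(); return s,Ro.from_quat(s["tool_rot"])
def shift(X):  # world point for TCP -> tool mm
    s,R=tool(); return np.round(R.inv().apply(np.array(X)-s["tcp_pos"])*1000,1)
E
python3 - <<'E'
from h import *
T=snapshot("top");S=snapshot("side")
a=cv2.resize(T["color"][125:205,170:250],None,fx=5,fy=5,interpolation=2)
b=cv2.resize(T["color"][140:240,310:390],None,fx=5,fy=5,interpolation=2)[:400]
c=cv2.resize(S["color"][240:330,235:315],None,fx=5,fy=5,interpolation=2)[:400]
e=cv2.resize(S["color"][185:245,275:365],None,fx=5,fy=5,interpolation=2)[:,:400]
e=np.vstack([e,np.zeros((400-len(e),400,3),np.uint8)])
im=np.vstack([np.hstack([a,b]),np.hstack([c,e])]);im=cv2.resize(im,(600,600))
cv2.imwrite("pics/c1.png",im[:,:,::-1])
h=hsv(T)
m=((h[...,0]<8)|(h[...,0]>174))&(h[...,1]>180)&(h[...,2]>100)
m[:, :170]=0;m[:,250:]=0;m[:125]=0;m[205:]=0
ys,xs=np.nonzero(m);print("red",xs.min(),xs.max(),ys.min(),ys.max(),xs.mean(),ys.mean())
print(onz(T,[[200,157],[208,163]],.155),onz(T,[[343,167]],.056))
E
```

```text
red 188 204 149 165 196.05747126436782 157.183908045977
[[0.56844775 0.23699677 0.155     ]
 [0.55765265 0.22189261 0.155     ]] [[ 0.56904318 -0.01964578  0.056     ]]
```

View pics/c1.png

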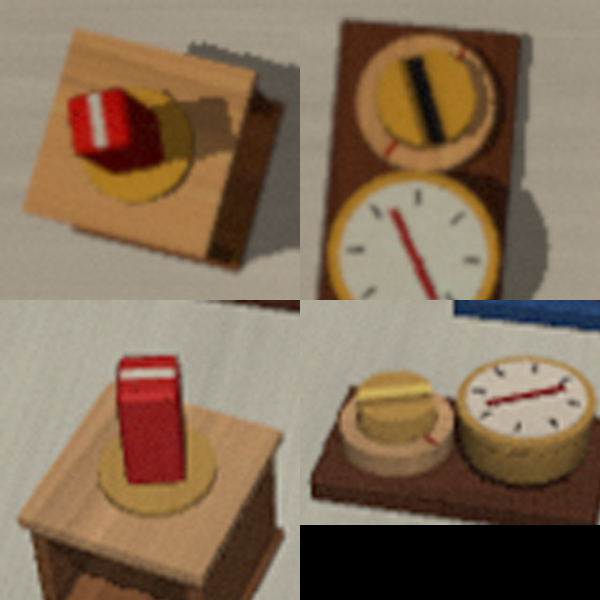

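The crop confirms it. The red handle with its white stripe is in the wooden stand at top px (196.7,157). The brass screw is at (344,167) with its slot tilted, and the red marks are about 54° clockwise of the slot. The purple one stands free on the table and I leave it alone.

```bash
python3 - <<'E'
from h import *
T=snapshot("top");S=snapshot("side")
A=lambda p,o,s=3.75:[[o[0]+x/s,o[1]+y/s] for x,y in p]
def yaw(P,Q): v=P-Q; return np.degrees(np.arctan2(v[1],v[0]))
hc=onz(T,A([(100,120),(90,95),(102,148)],(170,125)),.155)
print("handle",hc[0],"stripe yaw",yaw(hc[1],hc[2]))
g=onz(T,A([(136,145)],(170,125)),.091);print("guard",g)
hs=onz(S,A([(149,66)],(235,240)),.155);print("side handle top",hs)
gs=onz(S,A([(157,170)],(235,240)),.091);print("side guard",gs)
sc=onz(T,A([(127,100),(110,60),(136,140)],(310,140)),.056)
print("screw",sc[0],"slot",yaw(sc[1],sc[2]))
mk=onz(T,A([(160,52),(91,147)],(310,140)),.035);print("marks yaw",yaw(mk[0],mk[1]),mk.mean(0))
s,R=tool();print(R.as_matrix())
E
```

```text
handle [0.56843595 0.24311085 0.155     ] stripe yaw 15.537082314882936
guard [[0.5676892  0.24382769 0.091     ]]
side handle top [[0.56936699 0.24308957 0.155     ]]
side guard [[0.5680764  0.25195535 0.091     ]]
screw [ 0.56972516 -0.02134634  0.056     ] slot 18.23854053814055
marks yaw -35.13198460082899 [ 0.5736658  -0.02114306  0.035     ]
[[ 3.69819659e-01  9.29103474e-01 -3.93738370e-04]
 [ 9.29103271e-01 -3.69819844e-01 -6.28883261e-04]
 [-7.29909885e-04 -1.33250215e-04 -9.99999725e-01]]
```

```bash
python3 - <<'E'
from h import *
print(shift([.5685,.2435,.23]))
E
```

```text
[-188.3  438.2    1. ]
```

>>> servo_tool:
  targets:
    - [-188,438,1,0,0,-37]
    - [-188,438,1,0,0,-37]
    - [-188,438,1,0,0,-37]
    - [-188,438,1,0,0,-37]
    - [-188,438,1,0,0,-37]
    - [-188,438,1,0,0,-37]
    - [-188,438,1,0,0,-37]
    - [-188,438,1,0,0,-37]
    - [-188,438,1,0,0,-37]
    - [-188,438,1,0,0,-37]
  gripper: 85

```text
t: 1.55
tcp_pos: [0.5679, 0.244, 0.23]
tool_rot: [0.607, 0.795, -0.0, -0.001]
force: [0.2, 0.6, 0.3]
finger_gap: 0.99
```

```bash
python3 - <<'E'
from h import *
s,R=tool();print(s["tcp_pos"],np.degrees(np.arctan2(*R.as_matrix()[[1,0],0])),s["t"])
W=snapshot("wrist");T=snapshot("top");cv2.imwrite("pics/w1.png",W["color"][:,:,::-1])
print({k:v for k,v in W.items() if k!="color"})
print(proj(W,[[.5685,.2435,.155],[.57,-.021,.056]]))
E
```

```text
[0.56791953 0.24404357 0.22998495] 105.26050425251194 1.55
{'vfov': 64.03298050239198, 'cx': 321.853871890496, 'cy': 200.96932139923888, 'D': array([0.01948392, 0.        , 0.        , 0.        , 0.        ]), 'R': array([[-0.26183837,  0.96511081,  0.00134119],
       [ 0.93261928,  0.25266525,  0.25764616],
       [ 0.24831822,  0.06871247, -0.96623841]]), 't': array([-0.08781338, -0.62320949,  0.21900771])}
[[319.80327942 212.86015421]
 [ 47.93785798 113.13180362]]
```

View pics/w1.png

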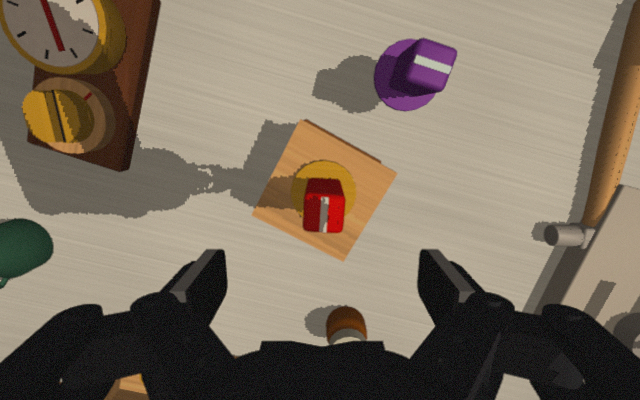

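The wrist view shows the red handle's top centred near (324,215), with the stripe nearly vertical in the picture, between the open fingers. I'll measure it by mask.

```bash
python3 - <<'E'
from h import *
W=snapshot("wrist");h=hsv(W)
st=(h[...,1]<60)&(h[...,2]>110); st[:190]=0;st[240:]=0;st[:,:312]=0;st[:,338:]=0
ys,xs=np.nonzero(st);print("stripe px",xs.mean(),ys.mean(),ys.min(),ys.max())
P=onz(W,np.c_[xs,ys],.155);print(P.mean(0))
v=np.linalg.svd(P[:,:2]-P[:,:2].mean(0))[2][0];print("yaw",np.degrees(np.arctan2(v[1],v[0])))
s,R=tool();print(shift([*P.mean(0)[:2],.104]))
E
```

```text
stripe px 321.9875 214.7375 198 231
[0.56895592 0.24636589 0.155     ]
yaw 11.228992821399952
[  0.6   2.  126.3]
```

>>> servo_tool:
  targets:
    - [1,2,50,0,0,1]
    - [1,2,100,0,0,1]
    - [1,2,126,0,0,1]
    - [1,2,126,0,0,1]
    - [1,2,126,0,0,1]

```text
t: 2.33
tcp_pos: [0.5707, 0.2465, 0.1056]
tool_rot: [0.613, 0.79, 0.001, 0.001]
force: [0.9, 0.4, 1.2]
finger_gap: 0.992
```

>>> servo_tool:
  targets:
    - [0,0,0,0,0,0]
    - [0,0,0,0,0,0]
    - [0,0,0,0,0,0]
    - [0,0,0,0,0,0]
    - [0,0,0,0,0,0]
    - [0,0,0,0,0,0]
    - [0,0,0,0,0,0]
    - [0,0,0,0,0,0]
  gripper: 15
  newtons: 70

```text
t: 3.32
tcp_pos: [0.5708, 0.2456, 0.1053]
tool_rot: [0.614, 0.79, 0.001, 0.001]
force: [-0.9, -0.3, 5.2]
finger_gap: 0.342
```

>>> servo_tool:
  targets:
    - [0,0,-10,0,0,0]
    - [0,0,-25,0,0,0]
    - [0,0,-45,0,0,0]
    - [0,0,-65,0,0,0]
    - [0,0,-85,0,0,0]
    - [0,0,-100,0,0,0]
    - [0,0,-100,0,0,0]
    - [0,0,-100,0,0,0]

```text
t: 4.32
tcp_pos: [0.5696, 0.2454, 0.2037]
tool_rot: [0.614, 0.79, -0.001, -0.0]
force: [0.4, -0.3, -0.9]
finger_gap: 0.34
```

```bash
python3 - <<'E'
from h import *
s,R=tool();print(s["tcp_pos"],np.degrees(np.arctan2(*R.as_matrix()[[1,0],0])),s["t"],s["force"],s["ft_torque"])
W=snapshot("wrist");S=snapshot("side");T=snapshot("top")
cv2.imwrite("pics/w2.png",np.hstack([cv2.resize(W["color"],None,fx=.625,fy=.625),S["color"][120:370,120:400],T["color"][75:325,120:250]])[:,:,::-1])
print(shift([.5697,-.0213,.205]))
p=s["tcp_pos"]; print(proj(W,[p+[0,0,.051]]),proj(S,[p+[0,0,.051],p-[0,0,.084]]),proj(T,[p+[0,0,.051]]))
E
```

```text
[0.56956976 0.24538966 0.2037101 ] 104.29654722328547 4.325 [ 0.41490262 -0.26115122 -0.93963434] [ 0.00773856 -0.00047657  0.01469985]
[-258.5  -65.7   -1.6]
[[319.99090206 324.26403608]] [[269.89279259 215.60187871]
 [275.75265623 272.09175735]] [[176.21018281 144.24992868]]
```

View pics/w2.png

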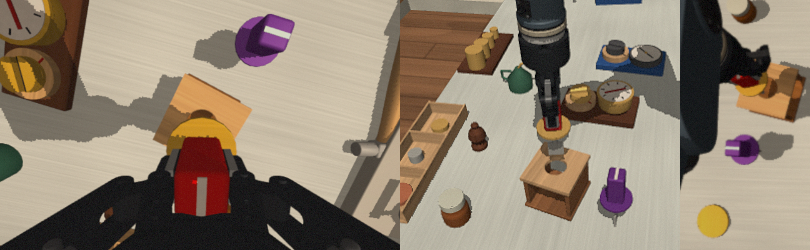

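The driver is out and held upright in the jaws, and the stand's hole is now visible. Next I measure the in-hand offset from the stripe and move above the screw.

```bash
python3 - <<'E'
from h import *
s,R=tool();W=snapshot("wrist");h=hsv(W)
st=(h[...,1]<70)&(h[...,2]>110); m=np.zeros_like(st);m[278:350,305:345]=st[278:350,305:345]
n,l,stt,c=cv2.connectedComponentsWithStats(m.astype(np.uint8));print(stt[1:],c[1:])
i=1+np.argmax(stt[1:,4]);ys,xs=np.nonzero(l==i)
P=onz(W,np.c_[xs,ys],s["tcp_pos"][2]+.051)
L=R.inv().apply(P-s["tcp_pos"])*1000;print(L.mean(0),L.min(0),L.max(0))
v=np.linalg.svd(L[:,:2]-L[:,:2].mean(0))[2][0];print(np.degrees(np.arctan2(v[1],v[0])))
T=snapshot("top")
E
```

```text
[[315 284  16  62 827]] [[322.08101572 314.41233374]]
[  0.6889116   -3.64053246 -50.99220189] [ -1.68669597 -14.70551045 -51.01720115] [  3.22300208   7.87930762 -50.96827661]
91.86041612412633
```

>>> servo_tool:
  targets:
    - [-50,-13,-2,0,0,-4]
    - [-100,-26,-2,0,0,-4]
    - [-150,-38,-2,0,0,-4]
    - [-200,-51,-2,0,0,-4]
    - [-240,-61,-2,0,0,-4]
    - [-258,-66,-2,0,0,-4]
    - [-258,-66,-2,0,0,-4]
    - [-258,-66,-2,0,0,-4]

```text
t: 5.58
tcp_pos: [0.5697, -0.0194, 0.2062]
tool_rot: [0.585, 0.811, 0.0, -0.0]
force: [0.1, -0.4, -1.9]
finger_gap: 0.344
```

```bash
python3 - <<'E'
from h import *
s,R=tool();print(s["tcp_pos"],np.degrees(np.arctan2(*R.as_matrix()[[1,0],0])),s["t"])
W=snapshot("wrist");S=snapshot("side");T=snapshot("top")
for n,d in(("W3",W),("S3",S),("T3",T)): cv2.imwrite(f"pics/{n}.png",d["color"][:,:,::-1])
p=s["tcp_pos"]; t=proj(S,[p-[0,0,.084]])[0];print(t,proj(S,[[.5697,-.0213,.056]]))
x,y=int(t[0]),int(t[1])
c=cv2.resize(S["color"][y-70:y+50,x-60:x+60],(400,400),interpolation=2)
print("crop org",x-60,y-70)
w=cv2.resize(W["color"][:250,120:370],(400,400),interpolation=2)
cv2.imwrite("pics/c3.png",np.hstack([c,w])[:,:,::-1])
E
```

```text
[ 0.56970659 -0.01939203  0.20617348] 108.3525783878306 5.575
[300.80125666 187.21705516] [[301.92919909 209.0525539 ]]
crop org 240 117
```

View pics/c3.png

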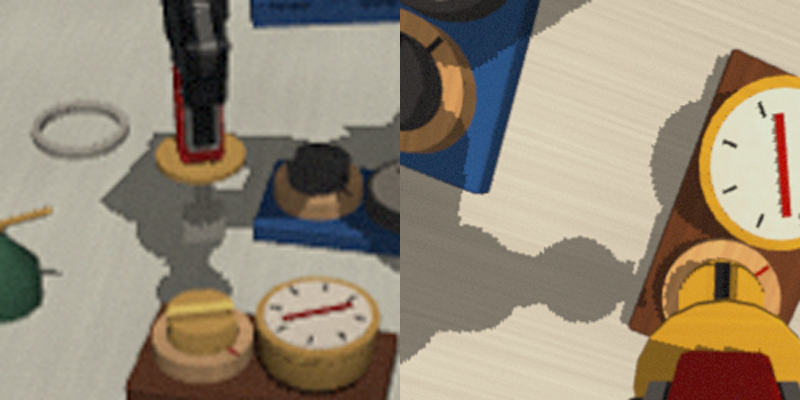

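The side crop shows the driver hanging straight, with the blade tip at about side px (301,189.6) against 187 predicted. The wrist crop shows the slot running vertically at about px x=322, in line with the stripe. I'll measure the slot's lateral offset.

```bash
python3 - <<'E'
from h import *
s,R=tool();W=snapshot("wrist");g=hsv(W)
print("t",s["t"])
for r in range(163,190,3):
    v=g[r,300:345,2].astype(int); d=np.nonzero(v<70)[0]+300
    print(r,d.min() if len(d) else None,d.max() if len(d) else None)
def L(uv,z): return R.inv().apply(onz(W,uv,z)-s["tcp_pos"])*1000
print(L([[322,168],[322,180]],.056), L([[322,168],[322,180]],.042))
m=(g[...,0]>18)&(g[...,0]<32)&(g[...,1]>150)&(g[...,2]>120)
for r in (166,170,174,178): 
    d=np.nonzero(m[r,280:370])[0]+280;print(r,d.min(),d.max())
S=snapshot("side");sc=onz(S,[[300.9,209.1]],.056);print(sc,R.inv().apply(sc-s["tcp_pos"])*1000)
print(R.inv().apply(np.array([.5697,-.0213,.056])-s["tcp_pos"])*1000)
E
```

```text
t 5.725
163 None None
166 317 325
169 318 325
172 318 325
175 317 325
178 317 325
181 317 325
184 317 325
187 None None
[[  1.03004844 -19.44756775 150.30349521]
 [  1.01623558  -8.20382249 150.30340636]] [[  1.04522351 -17.20019246 164.30348566]
 [  1.03074955  -5.41831092 164.30339256]]
166 308 332
170 302 338
174 298 342
178 296 344
[[ 0.57212493 -0.02079776  0.056     ]] [[ -2.23895676   1.68341391 150.30204315]]
[ -1.94969357  -0.77602604 150.30217601]
```

>>> servo_tool:
  targets:
    - [0,3,30,0,0,0]
    - [0,3,55,0,0,0]
    - [0,3,62,0,0,0]
    - [0,3,66,0,0,0]
    - [0,3,69,0,0,0]
    - [0,3,69,0,0,0]

```text
t: 6.58
tcp_pos: [0.5731, -0.0199, 0.1378]
tool_rot: [0.586, 0.811, 0.0, 0.0]
force: [-0.1, 0.8, -1.3]
finger_gap: 0.344
```

>>> servo_tool:
  targets:
    - [0,0,3,0,0,0]
    - [0,0,6,0,0,0]
    - [0,0,8,0,0,0]
    - [0,0,8,0,0,0]

```text
t: 7.08
tcp_pos: [0.5726, -0.0198, 0.1291]
tool_rot: [0.586, 0.811, -0.0, -0.0]
force: [-0.5, 0.2, -0.7]
finger_gap: 0.341
```

>>> servo_tool:
  targets:
    - [0,0,1,0,0,0]
    - [0,0,2,0,0,0]
    - [0,0,2,0,0,0]

```text
t: 7.45
tcp_pos: [0.5728, -0.0198, 0.1273]
tool_rot: [0.586, 0.811, 0.0, 0.0]
force: [-0.3, -0.4, -1.5]
finger_gap: 0.339
```

```bash
python3 - <<'E'
from h import *
s,R=tool();print(s["tcp_pos"],s["t"],s["force"],s["ft_torque"])
S=snapshot("side");T=snapshot("top")
c=cv2.resize(S["color"][140:240,250:350],(500,500),interpolation=2)
c2=cv2.resize(T["color"][130:230,300:360],(300,500),interpolation=2)
cv2.imwrite("pics/c4.png",np.hstack([c,c2])[:,:,::-1])
E
```

```text
[ 0.57281147 -0.01982228  0.12732422] 7.45 [-0.27921081 -0.43471809 -1.4881317 ] [ 0.00047726 -0.01448902  0.011851  ]
```

View pics/c4.png

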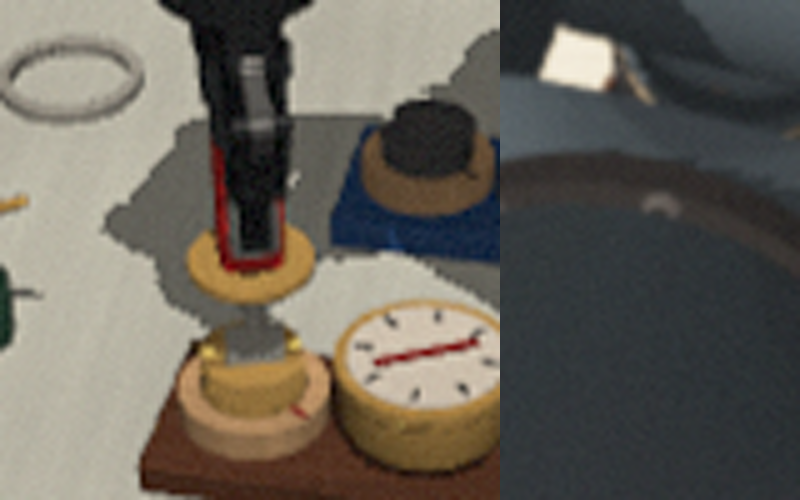

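The side crop shows the blade inside the slot, with the blade spanning crop x 228–285 and the slot ends at 208 and 295, so it is well centred. I'll feel for the floor.

>>> servo_tool:
  targets:
    - [0,0,1,0,0,0]
    - [0,0,2,0,0,0]
    - [0,0,2,0,0,0]

```text
t: 7.92
tcp_pos: [0.573, -0.0197, 0.1271]
tool_rot: [0.586, 0.811, 0.0, 0.0]
force: [-2.3, 0.5, 9.8]
finger_gap: 0.343
```

>>> servo_tool:
  targets:
    - [0,0,-1,0,0,4]
    - [0,0,-1,0,0,8]
    - [0,0,-1,0,0,12]
    - [0,0,-1,0,0,16]
    - [0,0,-1,0,0,20]
    - [0,0,-1,0,0,24]
    - [0,0,-1,0,0,28]
    - [0,0,-1,0,0,32]
    - [0,0,-1,0,0,36]
    - [0,0,-1,0,0,40]

```text
t: 9.18
tcp_pos: [0.5735, -0.0194, 0.1272]
tool_rot: [0.828, 0.56, 0.001, 0.0]
force: [0.4, 2.7, 3.3]
finger_gap: 0.348
```

```bash
python3 - <<'E'
from h import *
s,R=tool();print(s["tcp_pos"],s["t"],s["force"],s["ft_torque"],np.degrees(np.arctan2(*R.as_matrix()[[1,0],0])))
E
```

```text
[ 0.57348868 -0.01944492  0.12722111] 9.175 [0.35564298 2.68718531 3.2916831 ] [0.39269081 0.00221289 0.10120898] 68.17820164695172
```

>>> servo_tool:
  targets:
    - [0,0,0,0,0,4]
    - [0,0,0,0,0,8]
    - [0,0,0,0,0,12]
    - [0,0,0,0,0,15]
    - [0,0,0,0,0,18]
    - [0,0,0,0,0,20]
    - [0,0,0,0,0,20]

```text
t: 10.05
tcp_pos: [0.5735, -0.0194, 0.1272]
tool_rot: [0.913, 0.409, 0.001, 0.0]
force: [-0.0, 2.4, 6.5]
finger_gap: 0.345
```

```bash
python3 - <<'E'
from h import *
s,R=tool();print(s["tcp_pos"],s["t"],s["force"],s["ft_torque"],np.degrees(np.arctan2(*R.as_matrix()[[1,0],0])))
S=snapshot("side");W=snapshot("wrist")
c=cv2.resize(S["color"][140:240,250:350],(400,400),interpolation=2)
w=cv2.resize(W["color"][100:300,220:420],(400,400),interpolation=2)
cv2.imwrite("pics/c5.png",np.hstack([c,w])[:,:,::-1])
E
```

```text
[ 0.57354749 -0.01941863  0.12717097] 10.05 [-0.01769056  2.40737655  6.54658758] [0.6201221  0.02113993 0.05366217] 48.282641520192705
```

View pics/c5.png

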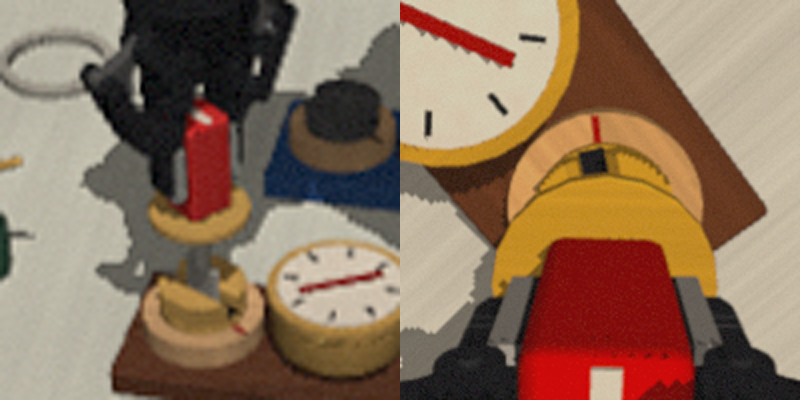

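The blade is still in the slot, and the slot end (wrist crop x≈593, y≈162) is nearly under the red mark (597,130). I'll turn a little further to find the stop.

>>> servo_tool:
  targets:
    - [0,0,0,0,0,2]
    - [0,0,0,0,0,4]
    - [0,0,0,0,0,6]
    - [0,0,0,0,0,6]

```text
t: 10.65
tcp_pos: [0.5736, -0.0194, 0.1272]
tool_rot: [0.933, 0.361, 0.001, 0.0]
force: [0.1, 2.7, 4.8]
finger_gap: 0.346
```

```bash
python3 - <<'E'
from h import *
s,R=tool();print(s["t"],s["force"],s["ft_torque"],np.degrees(np.arctan2(*R.as_matrix()[[1,0],0])))
E
```

```text
10.65 [0.11773805 2.71066533 4.7538506 ] [ 0.62638245 -0.01991403  0.03129889] 42.28117631720882
```

>>> servo_tool:
  targets:
    - [0,0,0,0,0,2]
    - [0,0,0,0,0,4]
    - [0,0,0,0,0,6]
    - [0,0,0,0,0,6]

```text
t: 11.15
tcp_pos: [0.5738, -0.0197, 0.1272]
tool_rot: [0.95, 0.313, 0.001, 0.001]
force: [-0.3, 2.8, 5.3]
finger_gap: 0.342
```

```bash
python3 - <<'E'
from h import *
s,R=tool();print(s["t"],s["force"],s["ft_torque"],np.degrees(np.arctan2(*R.as_matrix()[[1,0],0])))
S=snapshot("side");W=snapshot("wrist")
c=cv2.resize(S["color"][160:240,260:340],(400,400),interpolation=2)
w=cv2.resize(W["color"][120:270,245:395],(400,400),interpolation=2)
cv2.imwrite("pics/c6.png",np.hstack([c,w])[:,:,::-1])
E
```

```text
11.15 [-0.28260432  2.78004223  5.33192704] [ 0.64837303 -0.0994421   0.92203629] 36.507963955066764
```

View pics/c6.png

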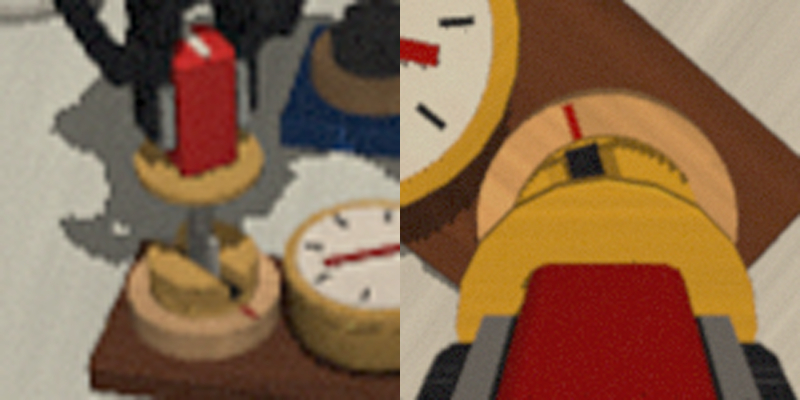

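Torque about z jumped to 0.92 N·m, and the slot lines up with the red marks, so the screw is at its stop. I'll unload the blade to mid-play and lift straight out.

>>> servo_tool:
  targets:
    - [0,0,0,0,0,-5]
    - [0,0,0,0,0,-10]
    - [0,0,0,0,0,-15]
    - [0,0,0,0,0,-15]
    - [0,0,-6,0,0,-15]
    - [0,0,-14,0,0,-15]
    - [0,0,-24,0,0,-15]
    - [0,0,-45,0,0,-15]
    - [0,0,-70,0,0,-15]
    - [0,0,-88,0,0,-15]

```text
t: 12.5
tcp_pos: [0.573, -0.0199, 0.2159]
tool_rot: [0.901, 0.433, 0.0, 0.0]
force: [-0.1, 0.1, -1.9]
finger_gap: 0.34
```

```bash
python3 - <<'E'
from h import *
s,R=tool();print(s["t"],s["tcp_pos"],s["force"],s["ft_torque"],np.degrees(np.arctan2(*R.as_matrix()[[1,0],0])))
T=snapshot("top");S=snapshot("side");c=[]
for d,u in((T,(165,125)),(S,(230,255))):
    c.append(cv2.resize(d["color"][u[1]:u[1]+80,u[0]:u[0]+80],(400,400),interpolation=2))
c.append(cv2.resize(S["color"][160:240,260:340],(400,400),interpolation=2))
im=np.hstack(c);cv2.imwrite("pics/c7.png",cv2.resize(im,(798,266))[:,:,::-1])
cv2.imwrite("pics/S7.png",S["color"][:,:,::-1]);cv2.imwrite("pics/T7.png",T["color"][:,:,::-1])
E
```

```text
12.5 [ 0.57303528 -0.0199415   0.21588921] [-0.06256685  0.05427203 -1.93682523] [ 0.00152644 -0.02039927 -0.04298932] 51.29286351578465
```

View pics/c7.png

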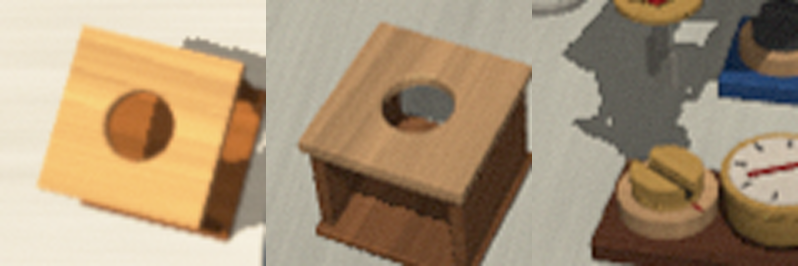

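The slot still lines up with the red marks after lift-out. The empty hole is clear at top px (206.8,162.6) and side px (276,287).

```bash
python3 - <<'E'
from h import *
T=snapshot("top");S=snapshot("side")
a=onz(T,[[206.8,162.6]],.085)[0];b=onz(S,[[276,287.2]],.085)[0];print(a,b)
m=(a+b)/2;s,R=tool();print(m,shift([m[0],m[1],.216]))
E
```

```text
[0.57084646 0.24462558 0.085     ] [0.57025889 0.25157663 0.085     ]
[0.57055267 0.24810111 0.085     ] [ 207.8 -169.1   -1.6]
```

```bash
python3 - <<'E'
from h import *
print(shift([.5723,.2457,.216]))
E
```

```text
[ 207.  -166.3   -1.6]
```

>>> servo_tool:
  targets:
    - [35,-28,-1,0,0,-9]
    - [70,-56,-1,0,0,-18]
    - [105,-84,-1,0,0,-27]
    - [140,-112,-1,0,0,-36]
    - [175,-140,-1,0,0,-45]
    - [200,-160,-1,0,0,-53]
    - [207,-166,-1,0,0,-53]
    - [207,-166,-1,0,0,-53]
    - [207,-166,-1,0,0,-53]
    - [207,-166,-1,0,0,-53]

```text
t: 13.95
tcp_pos: [0.5728, 0.2442, 0.2152]
tool_rot: [0.614, 0.789, -0.0, -0.0]
force: [0.4, 0.8, -1.9]
finger_gap: 0.343
```

```bash
python3 - <<'E'
from h import *
s,R=tool();print(s["t"],s["tcp_pos"],s["force"],np.degrees(np.arctan2(*R.as_matrix()[[1,0],0])))
S=snapshot("side");W=snapshot("wrist")
c=cv2.resize(S["color"][190:310,220:340],(400,400),interpolation=2)
w=cv2.resize(W["color"][100:350,195:445],(400,400),interpolation=2)
cv2.imwrite("pics/c8.png",np.hstack([c,w])[:,:,::-1])
p=s["tcp_pos"];print(proj(S,[p-[0,0,.085]]))
E
```

```text
13.95 [0.57284752 0.2442138  0.21524484] [ 0.43853701  0.75237275 -1.9492454 ] 104.1761629928704
[[273.7291603  267.46749354]]
```

View pics/c8.png

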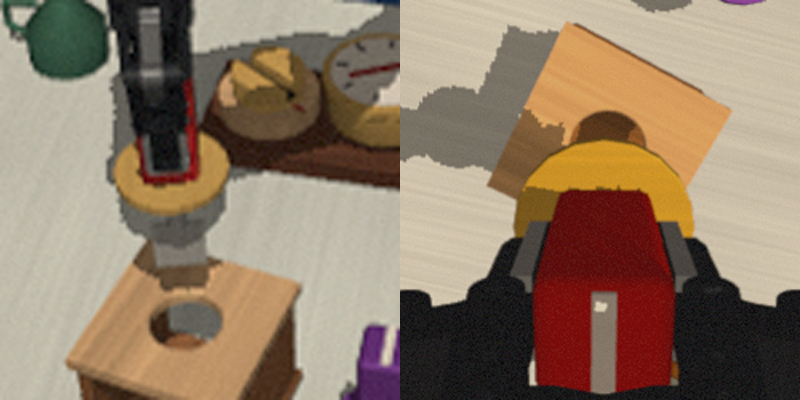

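The side crop shows the blade above the hole, with the blade at x≈185 and the hole at x≈186. I'll nudge 1.5 mm in tool x and lower in stages.

>>> servo_tool:
  targets:
    - [1.5,0,25,0,0,0]
    - [1.5,0,40,0,0,0]
    - [1.5,0,50,0,0,0]
    - [1.5,0,60,0,0,0]
    - [1.5,0,60,0,0,0]

```text
t: 14.68
tcp_pos: [0.5719, 0.2468, 0.1545]
tool_rot: [0.614, 0.79, -0.001, -0.0]
force: [-0.1, -0.3, -0.7]
finger_gap: 0.343
```

>>> servo_tool:
  targets:
    - [0,0,15,0,0,0]
    - [0,0,30,0,0,0]
    - [0,0,40,0,0,0]
    - [0,0,45,0,0,0]
    - [0,0,48,0,0,0]
    - [0,0,48,0,0,0]

```text
t: 15.42
tcp_pos: [0.5724, 0.247, 0.1073]
tool_rot: [0.614, 0.79, 0.0, 0.0]
force: [0.1, -0.3, -0.7]
finger_gap: 0.341
```

>>> servo_tool:
  targets:
    - [0,0,1,0,0,0]
    - [0,0,2,0,0,0]
    - [0,0,2.5,0,0,0]
    - [0,0,2.5,0,0,0]

```text
t: 15.92
tcp_pos: [0.5724, 0.247, 0.1053]
tool_rot: [0.614, 0.79, 0.0, 0.0]
force: [-0.7, -0.2, 2.0]
finger_gap: 0.339
```

The guard is touching down, so I'll release and then retreat straight up.

>>> servo_tool:
  targets:
    - [0,0,0,0,0,0]
    - [0,0,0,0,0,0]
    - [0,0,0,0,0,0]
    - [0,0,0,0,0,0]
    - [0,0,0,0,0,0]
    - [0,0,0,0,0,0]
    - [0,0,0,0,0,0]
    - [0,0,0,0,0,0]
  gripper: 85

```text
t: 16.92
tcp_pos: [0.5723, 0.247, 0.1048]
tool_rot: [0.614, 0.79, 0.0, -0.0]
force: [-0.3, -0.6, 0.5]
finger_gap: 0.997
```

>>> servo_tool:
  targets:
    - [0,0,-10,0,0,0]
    - [0,0,-40,0,0,0]
    - [0,0,-80,0,0,0]
    - [0,0,-120,0,0,0]
    - [0,0,-150,0,0,0]
    - [60,0,-150,0,0,0]
    - [120,0,-150,0,0,0]
    - [150,0,-150,0,0,0]
    - [150,0,-150,0,0,0]

```text
t: 18.05
tcp_pos: [0.5341, 0.3946, 0.2555]
tool_rot: [0.612, 0.791, 0.0, 0.0]
force: [-0.5, -0.1, 0.0]
finger_gap: 0.995
```

```bash
python3 - <<'E'
from h import *
s,R=tool();print(s["t"],s["tcp_pos"],s["force"],s["finger_gap"])
T=snapshot("top");S=snapshot("side")
c=[cv2.resize(d["color"][v:v+80,u:u+80],(400,400),interpolation=2) for d,u,v in((T,165,125),(S,230,250),(S,260,160))]
cv2.imwrite("pics/c9.png",cv2.resize(np.hstack(c),(798,266))[:,:,::-1])
E
```

```text
18.05 [0.53411329 0.39462942 0.25545742] [-0.48117841 -0.07952765  0.0170761 ] 0.9946980932013767
```

View pics/c9.png

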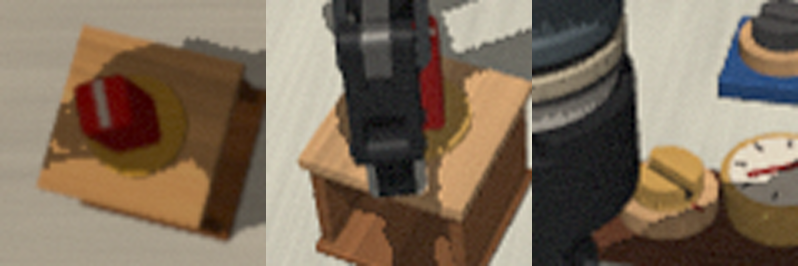

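The driver hangs upright. Its guard sits flat at top crop (135,123), against the hole centre at (139,125) seen earlier, which is 1–2 mm off once parallax is allowed for. The gripper is clear and open, and the brass slot is still on the marks.

```bash
python3 -c "
from station import *
print(sign_off())"
```

```text
the job is handed in; nothing more can be done
None
```

The brass screw is turned clockwise to its stop and the red driver is hanging back in its stand, released. I handed the job in at about 18 s of the 51 s allowed; no verdict was reported.

- **Seating:** I set the blade into the slot until it met the floor with about 10 N. The side view showed it well centred in the slot.
- **Turning:** I turned the tool about 72° with the blade kept down. The torque then jumped to 0.92 N·m, and the slot lined up with the red marks.
- **Return:** I eased the blade back to mid-play, lifted it out, and lowered the driver into the stand until the guard touched down. I then opened the fingers and backed away.

**Last checks:**
- The driver looks upright, with its guard flat and about 1–2 mm from the hole's centre.
- The slot is still on its marks.
- The gripper is open and clear, with no contact force beyond sensor noise.
- I never touched the dark steel screw or the purple look-alike.

**Disagreements:**
- **Cameras:** they differed by up to about 7 mm in y (the hole in the stand), and by about 5 mm on the driver's offset along the blade. I used positions relative to the driver within each view, and the fit confirmed them.
- **Final side view:** the gripper partly hid the driver, so the upright check rests mostly on the top view.

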